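Move the run capacitors to the test rack in reverse order

TASK

Move the four run capacitors from the grey old rack into the four pockets of the empty test rack, one to a pocket and in reverse order: the one nearest the robot goes in the pocket farthest from the robot, the next in the pocket before it, and so on, until the farthest one stands in the pocket nearest the robot. Never let one tip over, and leave each standing upright on the floor of its pocket.

Things in the scene. Friction and masses are not known exactly. Their poses are not given: they have to be found in the camera images.
- slim (a point): Run capacitor: slim round aluminium can, the slimmest and tallest of the four, 38 mm diameter, 74 mm tall; any yaw. Two thin blade terminals stick up 7 mm from its top. Loose, 80 to 220 g. The point is at its centre, half-way up; z is up.
- wide (a point): Run capacitor: wide, short round aluminium can, 50 mm diameter, 60 mm tall; any yaw. Two thin blade terminals stick up 7 mm from its top. Loose, 80 to 220 g. The point is at its centre, half-way up; z is up.
- box (a point): Run capacitor: rectangular black plastic block, 48 mm along its x, 36 mm along its y, 62 mm tall; at the start its x lies roughly along the old rack's row. Two thin blade terminals stick up 7 mm from its top. Loose, 80 to 220 g. The point is at its centre, half-way up; z is up.
- oval (a point): Run capacitor: aluminium can of oval plan, 54 mm along its x, 36 mm along its y (flat sides), 68 mm tall; at the start its x lies roughly along the old rack's row. Two thin blade terminals stick up 7 mm from its top. Loose, 80 to 220 g. The point is at its centre, half-way up; z is up.
- pad_slim: The flat black rubber pad, 60 mm diameter and 4 mm thick, fixed on the old rack, on which the slim round capacitor stands at the start. All four pads look alike; they are in a row, 74 mm apart, and stay put, so they still show the old order when the rack is empty. Origin: centre of its underside.
- pad_wide: The flat black rubber pad, 60 mm diameter and 4 mm thick, fixed on the old rack, on which the wide round capacitor stands at the start. All four pads look alike; they are in a row, 74 mm apart, and stay put, so they still show the old order when the rack is empty. Origin: centre of its underside.
- pad_box: The flat black rubber pad, 60 mm diameter and 4 mm thick, fixed on the old rack, on which the black block capacitor stands at the start. All four pads look alike; they are in a row, 74 mm apart, and stay put, so they still show the old order when the rack is empty. Origin: centre of its underside.
- pad_oval: The flat black rubber pad, 60 mm diameter and 4 mm thick, fixed on the old rack, on which the oval capacitor stands at the start. All four pads look alike; they are in a row, 74 mm apart, and stay put, so they still show the old order when the rack is empty. Origin: centre of its underside.
- old_rack: Grey steel rack, fixed, 312 mm (its x) by 82 mm (its y), top 20 mm above the bench, with four pads in a row at x = -111, -37, 37, 111 mm (pad tops at 24 mm); end plates up to 42 mm. Its +x points away from the robot. Origin: centre of its underside, on the bench. Neighbours stand only about 20 mm apart along the row; its long sides are open to the fingers.
- test_rack: Rack of dark wood with aluminium rims, fixed, 312 mm (its x) by 74 mm (its y), left or right of the old rack. Four open pockets in a row, centred at x = -111, -37, 37, 111 mm, y = 0, each 70 mm (x) by 66 mm (y), floor 20 mm above the bench; dividers and rims 4 mm thick, up to 28 mm, end plates to 42 mm. Its +x points away from the robot. Origin: centre of its underside, on the bench.

How it is judged:
By the outcome, as a careful person would: the job done as asked, in the order asked, and still so for the second after the job is handed in, with the robot touching nothing.
It also fails if it takes over 109 s, if anything falls off the work surface, if the arm or the gripper's body presses on something with over 40 N, if the wrist force passes 120 N, or if a joint passes its speed limit or range.

ROBOT

A 6-joint arm with a two-finger parallel gripper is mounted at the origin on the work surface. World frame = base frame: x ahead of the robot, y to its left, z up, the work surface at z = 0. Lengths are in m, angles in rad, forces in N, time in s.
With the tool pointing down it reaches from about 0.3 to 0.95 m from the base axis. Payload 3.1 kg.
Tool frame: the origin (TCP) lies at the very end of the fingers, on their centre line; the grasp point (between the pads) lies 19 mm behind it; z points along the fingers, x is the direction in which the jaws open and shut, and the axes are right-handed (so a half turn about z gives the same grasp; the last joint's range is limited). The gripper opens to 85 mm and grips with 20 to 120 N. Pads are 22 mm wide; open, the fingers measure 114 mm over their backs; the gripper's body (76 mm by 85 mm) begins 54 mm behind the grasp point. The pads swing forward as they close: fully open they stand 13 mm farther back than shut.
Start: joints at [1.069, 0.308, 1.634, -0, 1.2, -0.07], TCP at [0.262, 0.568, 0.231] pointing down, gripper open.
Joint ranges: [-3.06, 3.06], [-0.79, 1.96], [0.05, 2.63], [-1.19, 4.34], [0.05, 2.64], [-2.94, 2.94]. Speed limits (rad/s): [2.79, 2.79, 3.14, 3.14, 3.14, 3.14].

INTERFACE

Orientations are given as [roll, pitch, yaw] about the fixed x, y, z axes, in that order (R = Rz(yaw) Ry(pitch) Rx(roll)).
In Python, from workcell import robot gives the robot as it stands.
- The arm moves only by the tool carry_out, never from a script. Its arguments are lists of equal length, an entry for each row: "dp": the shift along the tool's x, y, z in cm, a list of three; "spin": the turn about the tool's z in degrees; "hand": the opening, from 0 (shut) to 1 (fully open). In form: {"dp": [[dx, dy, dz], ...], "spin": [spin, ...], "hand": [hand, ...]}. A call has 1 to 8 rows; each row shifts and turns the commanded pose from where the row before left it, along the tool's axes as they then stand; what a row does not reach is not made up. A row lasts 1/8 s, in which the tool goes at most 62.5 mm and 10.7 degrees, less where a joint would pass 70% of its speed; a pose out of reach is approached as far as the arm can. A call is refused whole if a number of a shift passes 6.25 or a number of a turn 10.7, either way. A call with a gripper value outside its range is refused whole. The fingers move at their own pace and stop on an object; "newtons" is the grip in N (left out, the last holds). Time passes only in rows, so rows that do not move let the fingers close. It gives the time, the measured TCP pose, the force and the opening at its end, in the units of the state.
- robot.sense(): the state, without advancing time (a new reading comes with each control period).
- robot.read_camera(name): name is "side" or "top" or "wrist"; returns the picture (400x640x3 uint8, red, green, blue); there is no depth.
- robot.get_calibration(name): a dict with "fx", "fy", "cx", "cy" (pixels), "k1" (the pictures are not rectified: a ray, as slopes to the right and down, at radius r is drawn at 1 + k1 r^2 times it, then the intrinsics apply), "eye" and "orientation" of the camera in the world; the wrist camera has in their place "hand_eye" (4x4, takes a point from camera to tool coordinates, whose origin is the TCP and whose axes are the tool frame's). Camera axes: x right, y up, looking along -z (the intrinsics and any distortion apply to the point x, -y, -z); pixel columns grow to the right and rows downward; lengths in m; the calibration is good to about 2 mm. A picture is of the moment at which its call begins: read the wrist's pose just before it. get_calibration takes no time and is no camera call.
- robot.finish_job(): hands the job in, once; it reports no verdict.
The state is a dict: "t": time; "qpos": joint angles; "joint_vel": joint speeds; "joint_efforts": joint torques, N m; "position": TCP position; "eef_rot": TCP orientation; "wrist_force": force on the tool from outside, world axes, zero at the start; "wrist_torque": the same for the moment, N m; "finger_gap": finger opening in m.
Only numpy, scipy, OpenCV 4.12 (cv2) and the standard library are available. Lean on these libraries where they do the work, as an engineer would, in place of code of your own. Each camera call takes 0.05 s, during which the arm holds its last target. There are 200 camera calls.

## Working session

There is one attempt and no reset: what is moved stays moved. The work goes in short steps, Python scripts to look and compute and a tool call to move; the robot and the scene stay as the last step left them, time stands still between calls to the robot, and variables do not carry over. Pictures are saved under pics/ and viewed, about 12 in all and at most 16, crops included, and the job is handed in when it is done.

Besides the shell and the picture viewer there is one more tool, called after "Call:" as name(argument=value, ...) on one line, values as JSON. carry_out: Moves the arm, as the interface text tells. Its arguments: {"type":"object","properties":{"dp":{"type":"array"},"spin":{"type":"array"},"hand":{"type":"array"},"newtons":{"type":"number"}},"required":["dp","spin","hand"]}

```bash
ls; mkdir -p pics; python3 - <<'E'
from workcell import robot
import cv2
print(robot.sense())
for n in ("top","side"):
    cv2.imwrite(f"pics/{n}0.png",robot.read_camera(n)[:,:,::-1]); print(n,robot.get_calibration(n))
print(robot.get_calibration("wrist"))
E
```

```text
pics
{'t': 0.0, 'qpos': array([ 1.06932479e+00,  3.08974807e-01,  1.63521064e+00, -1.85288598e-05,
        1.19968860e+00, -6.96928825e-02]), 'joint_vel': array([ 0.00132616,  0.0014221 ,  0.00040729, -0.00057839,  0.00043114,
       -0.00023148]), 'joint_efforts': array([-8.12018807e-04, -4.15260959e+01, -2.76657021e+01, -4.67797986e-05,
        1.05240959e-02,  3.93955615e-07]), 'position': array([0.26118092, 0.56689937, 0.2300544 ]), 'eef_rot': array([-3.14145100e+00,  2.27705507e-03,  1.13902457e+00]), 'wrist_force': array([ 1.19491076, -0.25011977, -0.48390955]), 'wrist_torque': array([ 0.0164571 ,  0.03193643, -0.04761412]), 'finger_gap': 0.08523720780170442}
top {'fx': 390.8994813697689, 'fy': 390.8994813697689, 'cx': 321.35326504351184, 'cy': 203.30112436749528, 'k1': -0.038183392022800494, 'eye': array([0.49083153, 0.00205204, 0.86949491]), 'orientation': array([ 0.05407555, -0.04036801, -1.55730917])}
side {'fx': 446.7603138237298, 'fy': 446.7603138237298, 'cx': 314.7935763249023, 'cy': 197.8163894752318, 'k1': -0.04042902561630355, 'eye': array([0.4569581 , 0.54697368, 0.57491011]), 'orientation': array([ 0.83442148, -0.01708774, -2.94208365])}
{'fx': 289.6682381035348, 'fy': 289.6682381035348, 'cx': 323.2140886858223, 'cy': 197.01934958452392, 'k1': -0.03450456525984289, 'hand_eye': array([[ 9.99999984e-01, -8.70101818e-05, -1.56727260e-04,
        -1.10509163e-03],
       [-1.31526970e-04, -9.50181330e-01, -3.11697645e-01,
        -7.99985237e-02],
       [-1.21798448e-04,  3.11697661e-01, -9.50181327e-01,
        -1.42967767e-01],
       [ 0.00000000e+00,  0.00000000e+00,  0.00000000e+00,
         1.00000000e+00]])}
```

View pics/top0.png

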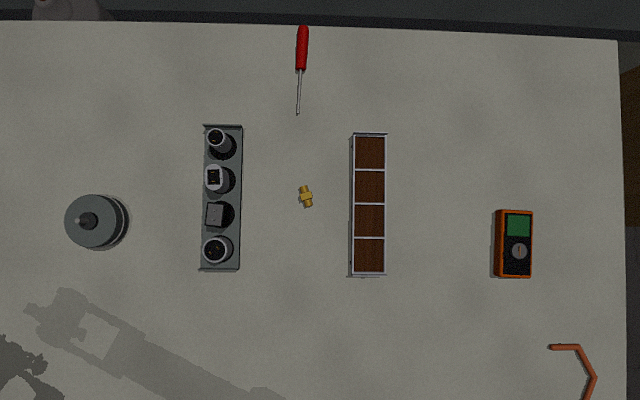

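View pics/side0.png

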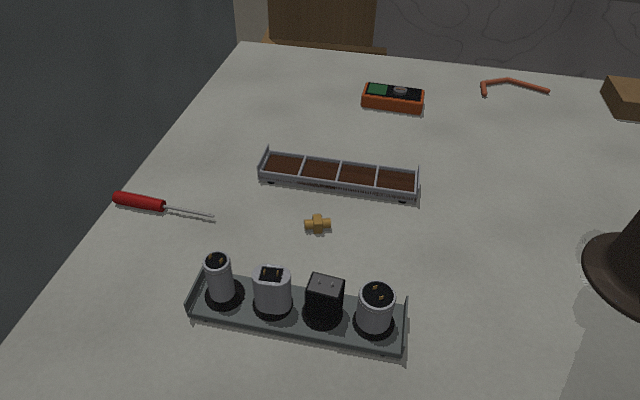

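Top view: the old rack spans about (203–243, 125–270), with slim at (217,138), oval (215,178), box (217,215) and wide (215,250), far to near. The test rack spans about (350–386, 132–276). The side view confirms the order. I'll enlarge the top view.

```bash
python3 - <<'E'
import cv2
im=cv2.imread("pics/top0.png")[115:285,190:400]
cv2.imwrite("pics/top0c.png",cv2.convertScaleAbs(cv2.resize(im,None,fx=3.5,fy=3.5,interpolation=cv2.INTER_CUBIC),alpha=1.4))
E
```

```text
(no output)
```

View pics/top0c.png

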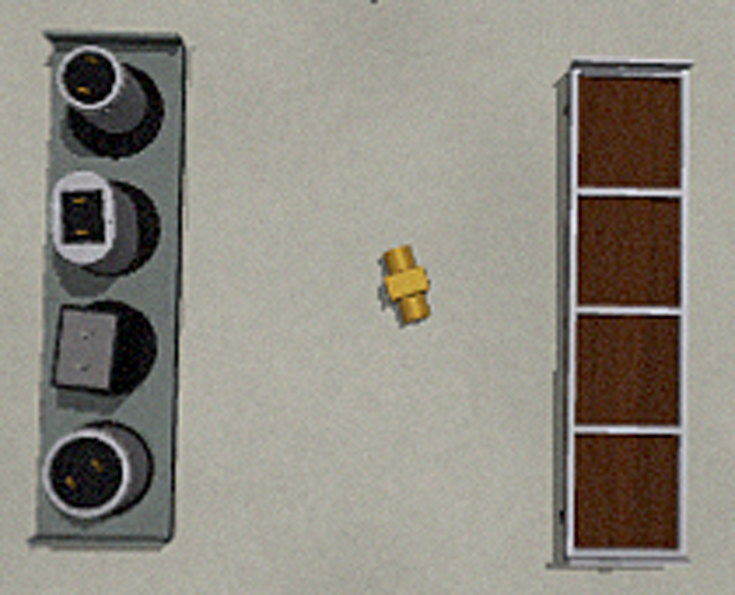

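```bash
cat > h.py <<'E'
import numpy as np, cv2
from scipy.spatial.transform import Rotation as Ro
from workcell import robot
def cam(n,s=None):
    c=robot.get_calibration(n)
    if n=="wrist":
        s=s or robot.sense(); T=np.array(c["hand_eye"]); R=Ro.from_euler("xyz",s["eef_rot"]).as_matrix()
        return c,s["position"]+R@T[:3,3],R@T[:3,:3]
    return c,np.array(c["eye"]),Ro.from_euler("xyz",c["orientation"]).as_matrix()
def unproj(C,uv,z):
    c,e,R=C
    K=np.array([[c["fx"],0,c["cx"]],[0,c["fy"],c["cy"]],[0,0,1]])
    x,y=cv2.undistortPoints(np.array([[uv]],float),K,np.array([c["k1"],0,0,0]))[0,0]
    d=R@np.array([x,-y,-1]); return e+d*(z-e[2])/d[2]
def proj(C,p):
    c,e,R=C; q=R.T@(np.array(p)-e); x,y=q[0]/-q[2],-q[1]/-q[2]; f=1+c["k1"]*(x*x+y*y)
    return np.array([c["fx"]*x*f+c["cx"],c["fy"]*y*f+c["cy"]])
def go(p,yaw):
    "shift in tool axes (cm) and spin (deg) from the measured pose, tool down"
    s=robot.sense(); R=Ro.from_euler("xyz",s["eef_rot"]).as_matrix()
    d=R.T@(np.array(p)-s["position"])*100
    a=(np.degrees(s["eef_rot"][2]-yaw)+90)%180-90
    return np.round(d,2),round(a,1)
E
python3 - <<'E'
from h import *
C=cam("top")
f=lambda x,y:(190+(x+.5)/3.5-.5,115+(y+.5)/3.5-.5)
P=lambda x,y,z:unproj(C,f(x,y),z)
for n,a in dict(slim=(90,76,.098),oval=(83,218,.092),box=(86,348,.086),wide=(87,474,.084)).items(): print(n,P(*a).round(4))
for n,a in dict(tl=(52,45,.02),bl=(38,540,.02),tr=(182,45,.02),br=(172,540,.02)).items(): print("old",n,P(*a).round(4))
for n,a in dict(tl=(574,70,.028),bl=(571,553,.028),tr=(686,70,.028),br=(686,553,.028),d1=(630,191,.028),d2=(630,310,.028),d3=(630,431,.028)).items(): print("test",n,P(*a).round(4))
for a,b in [((66,306),(55,385)),((117,310),(108,391))]:
    d=P(*a,.086)-P(*b,.086); print("box yaw",np.degrees(np.arctan2(d[1],d[0])),np.linalg.norm(d))
E
```

```text
slim [0.6627 0.1835 0.098 ]
oval [0.5824 0.1864 0.092 ]
box [0.5089 0.184  0.086 ]
wide [0.4375 0.182  0.084 ]
old tl [0.6992 0.2261 0.02  ]
old bl [0.3925 0.2255 0.02  ]
old tr [0.7008 0.1453 0.02  ]
old br [0.3935 0.1438 0.02  ]
test tl [ 0.6885 -0.1     0.028 ]
test bl [ 0.3888 -0.1009  0.028 ]
test tr [ 0.6902 -0.1707  0.028 ]
test br [ 0.3893 -0.172   0.028 ]
test d1 [ 0.613  -0.1357  0.028 ]
test d2 [ 0.5387 -0.1362  0.028 ]
test d3 [ 0.4639 -0.1367  0.028 ]
box yaw -6.26585471575601 0.04525675836424042
box yaw -4.796560111626332 0.0462849724575798
```

```bash
python3 -c "
from h import *
print(go((.46,.185,.23),np.pi/2+.005))"
```

```text
(array([-26.37,  34.04,   0.07]), np.float64(-25.0))
```

Call:
carry_out(dp=[[-3.3,4.25,0],[-3.3,4.25,0],[-3.3,4.25,0],[-3.3,4.25,0],[-3.3,4.25,0],[-3.3,4.25,0],[-3.3,4.25,0],[-3.3,4.25,0]], spin=[0,0,0,0,0,0,0,0], hand=[1,1,1,1,1,1,1,1], newtons=40)

```text
t: 1.1
position: [0.4602, 0.1839, 0.231]
eef_rot: [-3.141, 0.0, 1.139]
wrist_force: [0.4, 0.0, -0.0]
finger_gap: 0.0853
```

Call:
carry_out(dp=[[0,0,0],[0,0,0],[0,0,0],[0,0,0]], spin=[-8.4,-8.3,-8.3,0], hand=[1,1,1,1])

```text
t: 1.6
position: [0.4596, 0.1854, 0.2308]
eef_rot: [-3.141, 0.0, 1.573]
wrist_force: [-0.8, -0.2, 0.1]
finger_gap: 0.0854
```

```bash
python3 - <<'E'
from h import *
s=robot.sense(); im=robot.read_camera("wrist")
cv2.imwrite("pics/w1.png",cv2.convertScaleAbs(cv2.resize(im[:,:,::-1],(800,500),interpolation=cv2.INTER_CUBIC),alpha=1.3))
np.save("s1.npy",np.r_[s["position"],s["eef_rot"]]); print(s["position"],s["eef_rot"],s["t"])
C=cam("wrist",s)
for n,p in dict(slim=(.6627,.1835,.098),oval=(.5824,.1864,.092),box=(.5089,.184,.086),wide=(.4375,.182,.084)).items(): print(n,(proj(C,p)*1.25).round())
E
```

```text
[0.4595583  0.18535656 0.23083746] [-3.14070094e+00  2.53621634e-04  1.57345965e+00] 1.6
slim [403. 434.]
oval [406. 361.]
box [403. 285.]
wide [401. 203.]
```

View pics/w1.png

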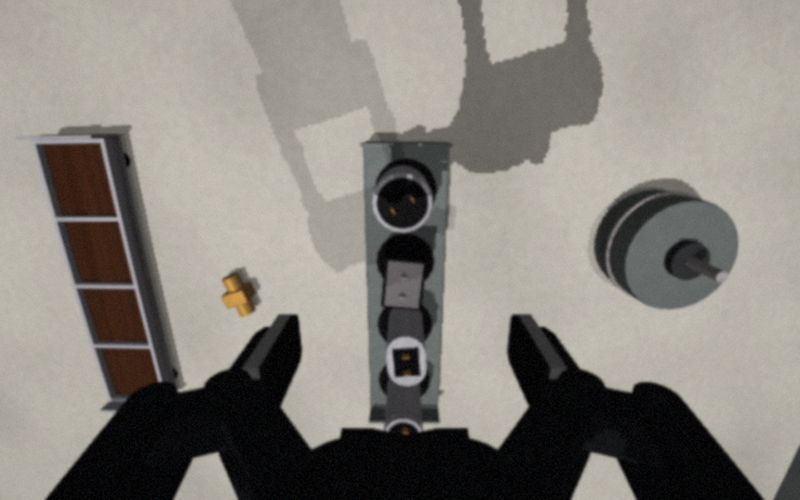

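Call:
carry_out(dp=[[-0.2,-2.2,3],[0,0,5],[0,0,5],[0,0,4],[0,0,2],[0,0,0]], spin=[0,0,0,0,0,0], hand=[1,1,1,1,1,1])

```text
t: 2.4
position: [0.4359, 0.183, 0.0395]
eef_rot: [-3.137, 0.001, 1.574]
wrist_force: [1.0, 1.4, -0.4]
finger_gap: 0.0855
```

Call:
carry_out(dp=[[0,0,0],[0,0,0],[0,0,0],[0,0,0],[0,0,0]], spin=[0,0,0,0,0], hand=[0.4,0.2,0,0,0])

```text
t: 3.02
position: [0.4393, 0.1839, 0.0428]
eef_rot: [3.139, -0.001, 1.575]
wrist_force: [-1.0, -1.1, 7.1]
finger_gap: 0.0491
```

Call:
carry_out(dp=[[0,0,-1.5],[0,0,-4],[0,0,-4],[0,0,-2.5],[0,0,0]], spin=[0,0,0,0,0], hand=[0,0,0,0,0])

```text
t: 3.65
position: [0.4397, 0.1841, 0.1639]
eef_rot: [3.136, -0.002, 1.575]
wrist_force: [-0.4, 0.5, -1.7]
finger_gap: 0.0494
```

Call:
carry_out(dp=[[-3,2,0],[-4.2,2.8,0],[-4.6,3.1,0],[-4.6,3.1,0],[-4.6,3.1,0],[-4.6,3.1,0],[-4,2.7,0],[-2.3,1.5,0]], spin=[0,0,0,0,0,0,0,0], hand=[0,0,0,0,0,0,0,0])

```text
t: 4.65
position: [0.6531, -0.1367, 0.1587]
eef_rot: [-3.139, -0.001, 1.573]
wrist_force: [0.3, 0.9, -1.8]
finger_gap: 0.0491
```

```bash
python3 - <<'E'
from h import *
s=robot.sense(); im=robot.read_camera("wrist"); im2=robot.read_camera("side")
a=cv2.resize(im[:,:,::-1],None,fx=1,fy=1)
cv2.imwrite("pics/w2.png",cv2.convertScaleAbs(np.hstack([im[40:400,120:520,::-1],im2[40:400,150:550,::-1]]),alpha=1.3))
print(s["position"],s["eef_rot"],s["t"],s["wrist_force"],go((.65,-.136,.04),np.pi/2+.005))
C=cam("wrist",s)
for x in (.687,.613): print([ (proj(C,(x,y,.028))-(120,40)).round() for y in (-.101,-.171)])
E
```

```text
[ 0.6530584  -0.13669637  0.15869443] [-3.13868632e+00 -5.47437314e-04  1.57336055e+00] 4.65 [ 0.32050461  0.86520654 -1.80360259] (array([ 0.14, -0.32, 11.89]), np.float64(-0.2))
[array([239., 180.]), array([170., 180.])]
[array([242., 108.]), array([168., 108.])]
```

View pics/w2.png

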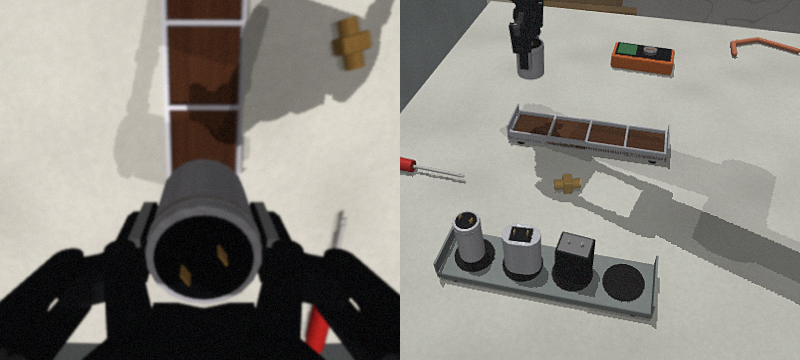

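Call:
carry_out(dp=[[0.1,-0.2,2],[0,0,4],[0,0,3.5],[0,0,1.5],[0,0,0.4],[0,0,0]], spin=[0,0,0,0,0,0], hand=[0,0,0,0,0,0])

```text
t: 5.5
position: [0.652, -0.1333, 0.048]
eef_rot: [3.14, 0.0, 1.576]
wrist_force: [0.5, -0.0, -2.4]
finger_gap: 0.0492
```

Call:
carry_out(dp=[[0,0,0.3],[0,0,0.2],[0,0,0.1],[0,0,0]], spin=[0,0,0,0], hand=[0,0,0,0])

```text
t: 6.0
position: [0.6513, -0.1336, 0.0413]
eef_rot: [3.142, 0.0, 1.575]
wrist_force: [1.1, 0.4, -1.9]
finger_gap: 0.0493
```

Call:
carry_out(dp=[[0,0,0.15],[0,0,0.15],[0,0,0],[0,0,0]], spin=[0,0,0,0], hand=[0,0,0,0])

```text
t: 6.5
position: [0.6514, -0.1336, 0.0389]
eef_rot: [3.142, 0.0, 1.575]
wrist_force: [-2.4, 0.3, 4.6]
finger_gap: 0.0493
```

Call:
carry_out(dp=[[0,0,0],[0,0,0],[0,0,0],[0,0,0],[0,0,-1],[0,0,-4],[0,0,-5],[0,0,-5]], spin=[0,0,0,0,0,0,0,0], hand=[0.7,0.8,1,1,1,1,1,1])

```text
t: 7.5
position: [0.6513, -0.1336, 0.1904]
eef_rot: [3.141, 0.0, 1.575]
wrist_force: [0.6, 0.1, -0.4]
finger_gap: 0.0855
```

```bash
python3 - <<'E'
from h import *
s=robot.sense(); im=robot.read_camera("wrist"); im2=robot.read_camera("side")
cv2.imwrite("pics/w3.png",cv2.convertScaleAbs(np.hstack([im[40:400,120:520,::-1],im2[40:400,150:550,::-1]]),alpha=1.3))
print(s["position"],s["finger_gap"],s["t"],go((.509,.184,.20),np.pi/2-.08))
E
```

```text
[ 0.65134165 -0.13359628  0.19035352] 0.0854865608038671 7.5 (array([ 31.96, -14.61,  -0.59]), np.float64(4.8))
```

View pics/w3.png

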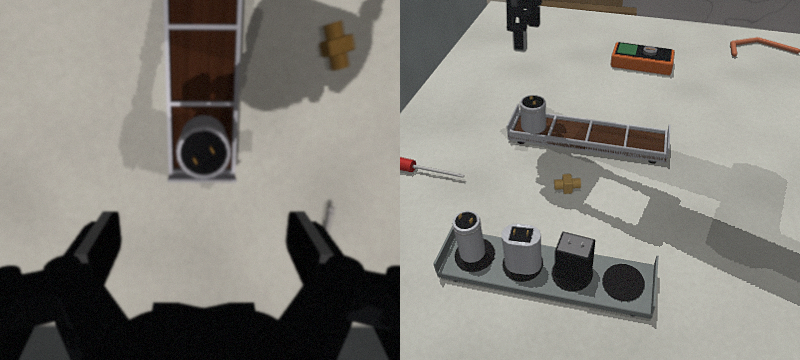

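The wide can stands upright in the farthest pocket (wrist crop (203,150)). The box is next.

Call:
carry_out(dp=[[4,-1.83,0],[4,-1.83,0],[4,-1.83,0],[4,-1.83,0],[4,-1.83,0],[4,-1.83,0],[4,-1.83,0],[4,-1.83,0]], spin=[0,0,0,0,0,0,0,4.6], hand=[1,1,1,1,1,1,1,1])

```text
t: 8.6
position: [0.5027, 0.187, 0.1885]
eef_rot: [3.141, -0.0, 1.493]
wrist_force: [0.4, 0.8, -0.6]
finger_gap: 0.0854
```

Call:
carry_out(dp=[[0,0,0],[0,0,0]], spin=[0,0], hand=[1,1])

```text
t: 8.85
position: [0.5036, 0.1856, 0.1884]
eef_rot: [3.141, 0.0, 1.496]
wrist_force: [-0.2, 0.4, -0.8]
finger_gap: 0.0853
```

```bash
python3 - <<'E'
from h import *
s=robot.sense(); im=robot.read_camera("wrist")
cv2.imwrite("pics/w4.png",cv2.convertScaleAbs(cv2.resize(im[60:340,160:480,::-1],None,fx=2,fy=2,interpolation=cv2.INTER_CUBIC),alpha=1.4))
print(s["position"],s["eef_rot"],s["t"],go((.509,.184,.044),np.pi/2-.08))
C=cam("wrist",s)
for x,y,z in ((.509,.184,.086),(.583,.185,.092),(.657,.185,.098)): print(((proj(C,(x,y,z))-(160,60))*2).round())
E
```

```text
[0.50363088 0.18561611 0.18844769] [3.14096948e+00 3.74636894e-04 1.49624736e+00] 8.85 (array([-0.08,  0.51, 14.44]), np.float64(0.2))
[326. 285.]
[340. 434.]
[349. 564.]
```

View pics/w4.png

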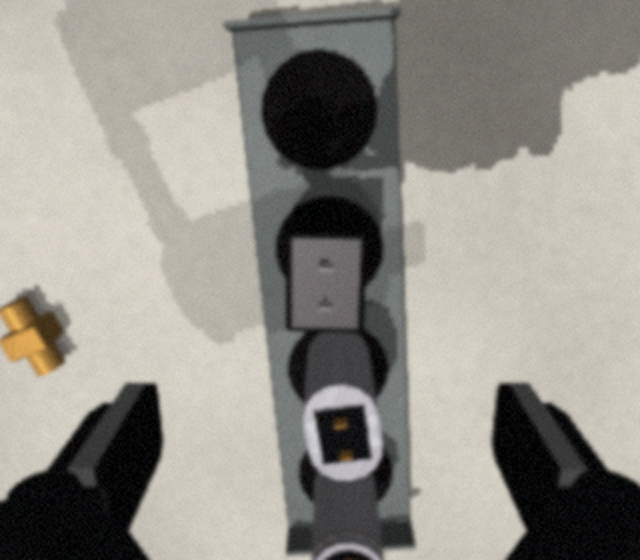

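Call:
carry_out(dp=[[0,0.5,2.6],[0,0,5],[0,0,4.5],[0,0,2.5],[0,0,0]], spin=[0,0,0,0,0], hand=[1,1,1,1,1])

```text
t: 9.52
position: [0.5067, 0.1835, 0.0399]
eef_rot: [-3.136, 0.002, 1.493]
wrist_force: [0.5, -0.2, 0.0]
finger_gap: 0.0853
```

Call:
carry_out(dp=[[0,0,0],[0,0,0],[0,0,0],[0,0,0],[0,0,0],[0,0,0]], spin=[0,0,0,0,0,0], hand=[0.4,0.2,0,0,0,0])

```text
t: 10.28
position: [0.51, 0.1857, 0.0439]
eef_rot: [3.139, -0.001, 1.495]
wrist_force: [-0.1, -1.4, 6.0]
finger_gap: 0.0356
```

Call:
carry_out(dp=[[0,0,-1.5],[0,0,-4],[0,0,-4],[0,0,-2.5],[0,0,0]], spin=[0,0,0,0,0], hand=[0,0,0,0,0])

```text
t: 10.9
position: [0.5101, 0.186, 0.165]
eef_rot: [3.136, -0.002, 1.495]
wrist_force: [0.1, -0.1, -1.4]
finger_gap: 0.0353
```

```bash
python3 -c "
from h import *
print(go((.576,-.136,.16),np.pi/2+.005))"
```

```text
(array([-31.62,   9.  ,   0.48]), np.float64(-4.6))
```

Call:
carry_out(dp=[[-3,0.9,0],[-4,1.1,0],[-4.5,1.3,0],[-4.5,1.3,0],[-4.5,1.3,0],[-4.5,1.3,0],[-4,1.1,0],[-2.6,0.7,0]], spin=[0,0,0,0,0,0,0,-4.6], hand=[0,0,0,0,0,0,0,0])

```text
t: 11.9
position: [0.5731, -0.1381, 0.1601]
eef_rot: [-3.138, -0.001, 1.576]
wrist_force: [0.6, -0.3, -1.4]
finger_gap: 0.0354
```

Call:
carry_out(dp=[[0,0,0],[0,0,0]], spin=[0,0], hand=[0,0])

```text
t: 12.15
position: [0.573, -0.1355, 0.1607]
eef_rot: [-3.139, -0.002, 1.574]
wrist_force: [0.0, 0.5, -0.5]
finger_gap: 0.0356
```

Call:
carry_out(dp=[[0,0.4,2],[0,0,4],[0,0,3.5],[0,0,1.5],[0,0,0.4],[0,0,0.2],[0,0,0.1],[0,0,0]], spin=[0,0,0,0,0,0,0,0], hand=[0,0,0,0,0,0,0,0])

```text
t: 13.15
position: [0.5792, -0.1368, 0.0464]
eef_rot: [3.14, 0.001, 1.575]
wrist_force: [-0.5, -0.2, -0.6]
finger_gap: 0.0358
```

Call:
carry_out(dp=[[0,0,0.1],[0,0,0],[0,0,0]], spin=[0,0,0], hand=[0,0,0])

```text
t: 13.52
position: [0.5783, -0.1365, 0.0443]
eef_rot: [3.142, 0.0, 1.575]
wrist_force: [0.3, -0.1, -2.2]
finger_gap: 0.0356
```

Call:
carry_out(dp=[[0,-0.1,0.2],[0,0,0.1],[0,0,0],[0,0,0]], spin=[0,0,0,0], hand=[0,0,0,0])

```text
t: 14.02
position: [0.5773, -0.1365, 0.0412]
eef_rot: [-3.142, -0.0, 1.575]
wrist_force: [0.6, -0.6, -1.2]
finger_gap: 0.0356
```

Call:
carry_out(dp=[[0,0,0.15],[0,0,0.1],[0,0,0],[0,0,0]], spin=[0,0,0,0], hand=[0,0,0,0])

```text
t: 14.52
position: [0.5775, -0.1366, 0.0399]
eef_rot: [3.142, 0.0, 1.575]
wrist_force: [-2.1, 0.6, 5.6]
finger_gap: 0.0356
```

Call:
carry_out(dp=[[0,0,0],[0,0,0],[0,0,0],[0,0,0],[0,0,-1],[0,0,-4],[0,0,-5],[0,0,-5]], spin=[0,0,0,0,0,0,0,0], hand=[0.6,0.8,1,1,1,1,1,1])

```text
t: 15.52
position: [0.5772, -0.1365, 0.1908]
eef_rot: [3.141, 0.0, 1.575]
wrist_force: [-0.1, -0.4, -0.1]
finger_gap: 0.0852
```

Call:
carry_out(dp=[[4,0,0],[4.1,0,0],[4.1,0,0],[4.1,0,0],[4.1,0,0],[4,0,0],[4,0,0],[4,0,0]], spin=[0,0,0,0,0,0,0,-3.5], hand=[1,1,1,1,1,1,1,1])

```text
t: 16.52
position: [0.5759, 0.1889, 0.1897]
eef_rot: [3.14, -0.0, 1.638]
wrist_force: [-0.2, -0.5, 0.4]
finger_gap: 0.0852
```

Call:
carry_out(dp=[[0,0,0],[0,0,0]], spin=[0,0], hand=[1,1])

```text
t: 16.77
position: [0.5758, 0.1872, 0.1891]
eef_rot: [3.141, 0.001, 1.637]
wrist_force: [0.2, 0.4, 0.7]
finger_gap: 0.0854
```

```bash
python3 - <<'E'
from h import *
s=robot.sense(); im=robot.read_camera("wrist"); im2=robot.read_camera("side")
a=cv2.resize(im[60:340,200:440,::-1],None,fx=2,fy=2,interpolation=cv2.INTER_CUBIC)[:,:400+80]
b=im2[60:400,180:500,::-1]; b=cv2.copyMakeBorder(b,0,560-340,0,0,cv2.BORDER_CONSTANT)
cv2.imwrite("pics/w5.png",cv2.convertScaleAbs(np.hstack([a,b]),alpha=1.4))
print(s["position"],s["eef_rot"],s["t"],go((.583,.186,.046),np.pi/2+.07))
C=cam("wrist",s)
for x,y,z in ((.583,.186,.092),(.660,.185,.098)): print(((proj(C,(x,y,z))-(200,60))*2).round())
E
```

```text
[0.57576203 0.18716316 0.18910284] [3.14141457e+00 6.50479455e-04 1.63667462e+00] 16.775 (array([-0.08,  0.71, 14.29]), np.float64(-0.3))
[245. 293.]
[232. 450.]
```

View pics/w5.png

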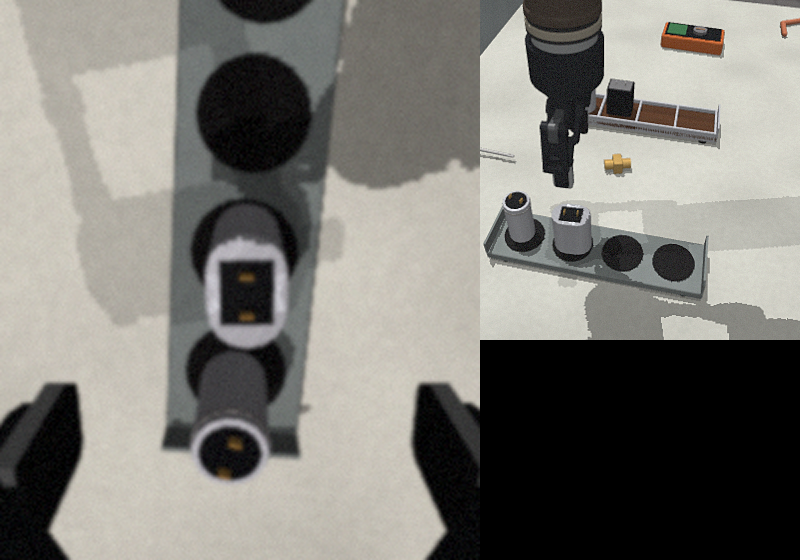

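Oval at (246,294) matches the prediction and is aligned with the jaws. The box stands upright in the second-farthest pocket.

Call:
carry_out(dp=[[-0.1,0.7,2.5],[0,0,5],[0,0,4.5],[0,0,2.2],[0,0,0]], spin=[0,0,0,0,0], hand=[1,1,1,1,1])

```text
t: 17.5
position: [0.5808, 0.1851, 0.0444]
eef_rot: [-3.136, 0.001, 1.635]
wrist_force: [0.2, 0.3, -0.6]
finger_gap: 0.085
```

Call:
carry_out(dp=[[0,0,0],[0,0,0],[0,0,0],[0,0,0],[0,0,0],[0,0,0]], spin=[0,0,0,0,0,0], hand=[0.4,0.2,0,0,0,0])

```text
t: 18.25
position: [0.5842, 0.1873, 0.0485]
eef_rot: [3.139, -0.0, 1.637]
wrist_force: [0.7, -0.2, 5.9]
finger_gap: 0.0356
```

Call:
carry_out(dp=[[0,0,-1.5],[0,0,-4],[0,0,-4],[0,0,-2.5],[0,0,0]], spin=[0,0,0,0,0], hand=[0,0,0,0,0])

```text
t: 18.88
position: [0.5846, 0.1874, 0.1696]
eef_rot: [3.136, -0.001, 1.637]
wrist_force: [-0.9, 0.5, -2.1]
finger_gap: 0.0357
```

```bash
python3 -c "
from h import *
print(go((.502,-.136,.16),np.pi/2+.005))"
```

```text
(array([-31.73, -10.37,   0.88]), np.float64(3.5))
```

Call:
carry_out(dp=[[-3,-0.9,0],[-4,-1.3,0],[-4.5,-1.5,0],[-4.5,-1.5,0],[-4.5,-1.5,0],[-4.5,-1.5,0],[-4,-1.3,0],[-2.7,-0.9,0]], spin=[0,0,0,0,0,0,0,3.5], hand=[0,0,0,0,0,0,0,0])

```text
t: 19.88
position: [0.4977, -0.1374, 0.1648]
eef_rot: [-3.138, -0.001, 1.572]
wrist_force: [-0.1, 0.7, -2.1]
finger_gap: 0.0355
```

Call:
carry_out(dp=[[0,0,0],[0,0,0]], spin=[0,0], hand=[0,0])

```text
t: 20.12
position: [0.499, -0.1355, 0.1655]
eef_rot: [-3.139, -0.001, 1.575]
wrist_force: [-1.7, 0.4, -2.1]
finger_gap: 0.0357
```

Call:
carry_out(dp=[[0,0.2,2],[0,0,4],[0,0,3.5],[0,0,1.6],[0,0,0.5],[0,0,0.2],[0,0,0.1],[0,0,0]], spin=[0,0,0,0,0,0,0,0], hand=[0,0,0,0,0,0,0,0])

```text
t: 21.12
position: [0.5027, -0.1365, 0.0487]
eef_rot: [3.14, 0.001, 1.575]
wrist_force: [0.4, 0.6, -2.1]
finger_gap: 0.0357
```

Call:
carry_out(dp=[[0,0,0.15],[0,0,0.1],[0,0,0],[0,0,0]], spin=[0,0,0,0], hand=[0,0,0,0])

```text
t: 21.62
position: [0.5019, -0.1362, 0.0452]
eef_rot: [-3.142, -0.0, 1.575]
wrist_force: [0.2, -0.7, -1.7]
finger_gap: 0.0356
```

Call:
carry_out(dp=[[0,0,0.15],[0,0,0.1],[0,0,0],[0,0,0]], spin=[0,0,0,0], hand=[0,0,0,0])

```text
t: 22.12
position: [0.5021, -0.1362, 0.0445]
eef_rot: [-3.141, -0.0, 1.575]
wrist_force: [-3.7, 1.5, 10.4]
finger_gap: 0.0358
```

Call:
carry_out(dp=[[0,0,0],[0,0,0],[0,0,0],[0,0,0],[0,0,-1],[0,0,-4],[0,0,-5],[0,0,-5]], spin=[0,0,0,0,0,0,0,0], hand=[0.6,0.8,1,1,1,1,1,1])

```text
t: 23.12
position: [0.5017, -0.1361, 0.1947]
eef_rot: [3.141, 0.0, 1.575]
wrist_force: [0.7, -0.6, 1.1]
finger_gap: 0.0853
```

Call:
carry_out(dp=[[4,1.9,0],[4,1.9,0],[4,1.9,0],[4,1.9,0],[4,1.9,0],[4,1.9,0],[4,1.9,0],[4,1.9,0]], spin=[0,0,0,0,0,0,0,0], hand=[1,1,1,1,1,1,1,1])

```text
t: 24.12
position: [0.653, 0.1859, 0.1935]
eef_rot: [3.141, 0.0, 1.575]
wrist_force: [0.4, -1.3, 0.8]
finger_gap: 0.0854
```

Call:
carry_out(dp=[[0,0,0],[0,0,0]], spin=[0,0], hand=[1,1])

```text
t: 24.38
position: [0.652, 0.1842, 0.1928]
eef_rot: [-3.141, 0.001, 1.576]
wrist_force: [-0.2, -0.8, -1.1]
finger_gap: 0.0852
```

```bash
python3 - <<'E'
from h import *
s=robot.sense(); im=robot.read_camera("wrist"); im2=robot.read_camera("side")
a=cv2.resize(im[60:340,200:440,::-1],None,fx=2,fy=2,interpolation=cv2.INTER_CUBIC)[:,:400+80]
b=im2[60:400,180:500,::-1]; b=cv2.copyMakeBorder(b,0,560-340,0,0,cv2.BORDER_CONSTANT)
cv2.imwrite("pics/w6.png",cv2.convertScaleAbs(np.hstack([a,b]),alpha=1.4))
print(s["position"],s["eef_rot"],s["t"],go((.660,.1845,.048),np.pi/2+.005))
C=cam("wrist",s)
for x,y,z in ((.660,.1845,.098),): print(((proj(C,(x,y,z))-(200,60))*2).round())
E
```

```text
[0.65200335 0.18420705 0.19282009] [-3.14092573e+00  7.61028931e-04  1.57590153e+00] 24.375 (array([ 0.12,  0.81, 14.49]), np.float64(-0.1))
[249. 297.]
```

View pics/w6.png

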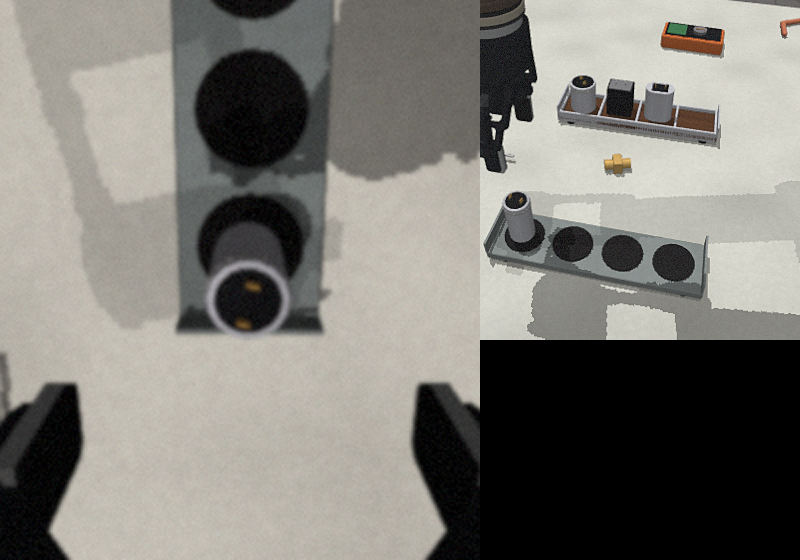

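Slim is at (249,299), within about 1 mm of the estimate. The other three stand upright in their pockets.

Call:
carry_out(dp=[[0,0.9,2.5],[0,0,5],[0,0,4.5],[0,0,2.4],[0,0,0]], spin=[0,0,0,0,0], hand=[1,1,1,1,1])

```text
t: 25.1
position: [0.6596, 0.1834, 0.0467]
eef_rot: [-3.137, 0.001, 1.574]
wrist_force: [0.9, -1.0, 0.1]
finger_gap: 0.0853
```

Call:
carry_out(dp=[[0,0,0],[0,0,0],[0,0,0],[0,0,0],[0,0,0],[0,0,0]], spin=[0,0,0,0,0,0], hand=[0.4,0.2,0,0,0,0])

```text
t: 25.85
position: [0.6631, 0.1848, 0.0511]
eef_rot: [3.138, -0.001, 1.575]
wrist_force: [-0.4, -0.5, 6.4]
finger_gap: 0.0375
```

Call:
carry_out(dp=[[0,0,-1.5],[0,0,-4],[0,0,-4],[0,0,-2.5],[0,0,-1]], spin=[0,0,0,0,0], hand=[0,0,0,0,0])

```text
t: 26.48
position: [0.6623, 0.1849, 0.1813]
eef_rot: [3.138, -0.001, 1.575]
wrist_force: [0.6, 0.2, -1.0]
finger_gap: 0.0375
```

```bash
python3 -c "
from h import *
print(go((.428,-.136,.17),np.pi/2+.005))"
```

```text
(array([-31.98, -23.59,   1.03]), np.float64(-0.0))
```

Call:
carry_out(dp=[[-3,-2.2,0],[-4.2,-3.1,0],[-4.6,-3.4,0],[-4.6,-3.4,0],[-4.6,-3.4,0],[-4.6,-3.4,0],[-4,-3,0],[-2.4,-1.7,0]], spin=[0,0,0,0,0,0,0,0], hand=[0,0,0,0,0,0,0,0])

```text
t: 27.48
position: [0.4242, -0.1375, 0.1777]
eef_rot: [-3.139, -0.001, 1.574]
wrist_force: [-0.2, 0.5, -1.1]
finger_gap: 0.037
```

Call:
carry_out(dp=[[0,0,0],[0,0,0]], spin=[0,0], hand=[0,0])

```text
t: 27.72
position: [0.4269, -0.136, 0.1784]
eef_rot: [-3.141, -0.001, 1.575]
wrist_force: [0.0, 0.1, -1.3]
finger_gap: 0.0371
```

Call:
carry_out(dp=[[0,0.1,2],[0,0,4],[0,0,4],[0,0,1.9],[0,0,0.6],[0,0,0.2],[0,0,0.1],[0,0,0]], spin=[0,0,0,0,0,0,0,0], hand=[0,0,0,0,0,0,0,0])

```text
t: 28.72
position: [0.4287, -0.1368, 0.0516]
eef_rot: [3.14, 0.001, 1.575]
wrist_force: [-1.2, -0.6, -1.8]
finger_gap: 0.0368
```

Call:
carry_out(dp=[[0,0,0.15],[0,0,0.1],[0,0,0],[0,0,0]], spin=[0,0,0,0], hand=[0,0,0,0])

```text
t: 29.22
position: [0.4278, -0.1365, 0.0483]
eef_rot: [-3.142, -0.0, 1.575]
wrist_force: [-0.5, -0.4, -1.3]
finger_gap: 0.0374
```

Call:
carry_out(dp=[[0,0,0.15],[0,0,0.05],[0,0,0],[0,0,0]], spin=[0,0,0,0], hand=[0,0,0,0])

```text
t: 29.72
position: [0.4281, -0.1366, 0.047]
eef_rot: [-3.141, 0.0, 1.575]
wrist_force: [-2.8, 0.3, 4.9]
finger_gap: 0.0373
```

Contact. I'll release, lift and back off toward the robot's left so the cameras can see.

Call:
carry_out(dp=[[0,0,0],[0,0,0],[0,0,0],[0,0,0],[0,0,-1],[0,0,-4],[0,0,-5],[0,0,-5]], spin=[0,0,0,0,0,0,0,0], hand=[0.6,0.8,1,1,1,1,1,1])

```text
t: 30.72
position: [0.4277, -0.1364, 0.1982]
eef_rot: [3.141, 0.0, 1.575]
wrist_force: [1.2, -0.3, 0.2]
finger_gap: 0.0852
```

Call:
carry_out(dp=[[4,0,-1],[4,0,-1],[4,0,0],[4,0,0],[4,0,0],[0,0,0],[0,0,0]], spin=[0,0,0,0,0,0,0], hand=[1,1,1,1,1,1,1])

```text
t: 31.6
position: [0.427, 0.0632, 0.2166]
eef_rot: [3.141, 0.001, 1.576]
wrist_force: [0.1, -0.1, 0.5]
finger_gap: 0.0854
```

```bash
python3 - <<'E'
from h import *
a=robot.read_camera("top")[115:295,310:420,::-1]; b=robot.read_camera("side")[120:240,230:450,::-1]
a=cv2.resize(a,None,fx=3,fy=3,interpolation=cv2.INTER_CUBIC); b=cv2.resize(b,None,fx=2.1,fy=2.1,interpolation=cv2.INTER_CUBIC)
b=cv2.copyMakeBorder(b,0,540-b.shape[0],0,0,cv2.BORDER_CONSTANT)
cv2.imwrite("pics/end.png",cv2.convertScaleAbs(np.hstack([a,b]),alpha=1.4)); print(robot.sense()["t"])
C=cam("top")
for x,y,z in ((.651,-.1335,.08),(.577,-.1365,.082),(.502,-.136,.088),(.427,-.1365,.094)): print(((proj(C,(x,y,z))-(310,115))*3).round())
E
```

```text
31.7
[188.  97.]
[193. 204.]
[193. 314.]
[194. 428.]
```

View pics/end.png

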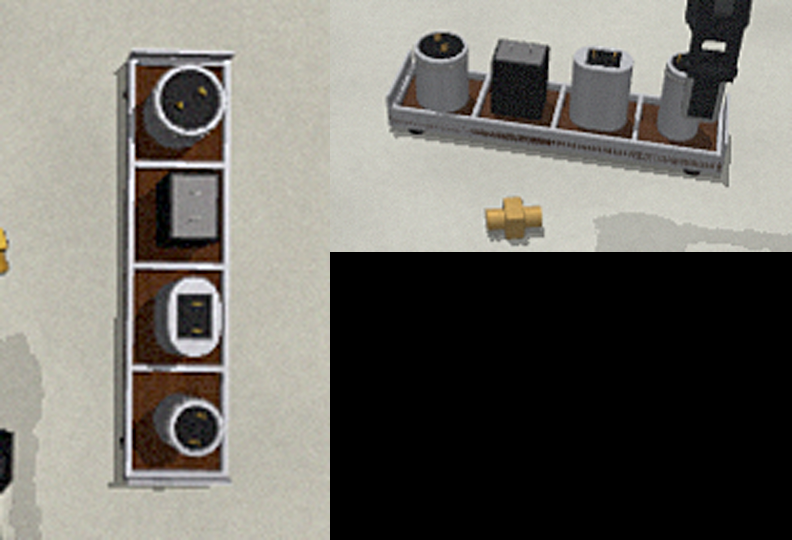

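All four tops are where they should be: (189,99), (193,207), (192,316) and (195,428), each within 3 px of upright-on-the-floor predictions. Handing in.

```bash
python3 -c "
from workcell import robot
print(robot.finish_job())"
```

```text
the job is handed in; nothing more can be done
None
```

I moved all four capacitors into the test rack in reverse order and handed the job in at about 32 s. From farthest to nearest pocket they stand wide, box, oval, slim. Each was lowered until the wrist force showed contact (about 5–10 N), then released.

The last top view shows one upright capacitor in each pocket, with the tops within about 3 px (3× crop) of where they should be. In the side view the gripper partly hides the slim one; the visible part looks upright, and the top view agrees. The hand was about 20 cm to the side, touching nothing. No check failed or disagreed.

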